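Sort the drain repair sleeves and slip the sound one over the riser stub

TASK

Of the three grey sleeves lying on the unit, first put the two faulty ones (the one cut short and the one with a piece broken out of its end) down inside the black scrap box. Then stand the sound sleeve on end on the steel plate and let go of it, to show that it stands square. Finally take it again from above and slide it over the upright drain stub, keeping hold of it until it is fully home on the shoulder, then let go; do not disturb the tape roll, the wrench or the brass fitting.

Things in the scene. Friction and masses are not known exactly. Their poses are not given: they have to be found in the camera images.
- sleeve_full: The sound sleeve: grey plastic octagonal tube, open at both ends, 90 mm long, 52 mm across its outer flats, 43 mm across its inner flats (wall 4.5 mm). Origin at its centre, x along its bore (both ends alike), y and z square to outer flats. At the start it lies on a flat, its origin 26 mm above the worktop.
- sleeve_short: Faulty sleeve cut short: the same octagonal tube but only 60 mm long. Origin at its centre, x along its bore, y and z square to outer flats; it lies on a flat, origin 26 mm up.
- sleeve_notched: Faulty sleeve with a broken end: the same octagonal tube, 90 mm long, but the upper three of its eight walls are missing over the last 35 mm at its +x end. Origin at the centre of the whole tube, x along its bore towards the broken end, z up at the start; its left and right (y) flats are whole. It lies on a flat, origin 26 mm up.
- riser: The drain riser, fixed to the worktop: round grey flange 110 mm across and 12 mm high, on it a shoulder 62 mm across whose top is 36 mm up, on that the upright stub, 40 mm across, up to 106 mm with its last 7 mm tapered to 32 mm. Origin on the axis at the worktop, z up.
- shoulder (a point): Centre of the shoulder's top, on the riser's axis 36 mm above the worktop. The sleeve's lower end rests here when home (the sleeve's centre is then 45 mm above this point).
- stub_top (a point): Centre of the stub's top, on the riser's axis 106 mm above the worktop.
- plate: Flat square steel plate, 130 x 130 mm, 6 mm thick, fixed to the worktop. Origin at the centre of its underside, z up.
- scrap_box: Black open-topped plastic scrap box, fixed, outside 170 (x) x 230 (y) mm, 55 mm high, walls and floor 5 mm. Origin at the centre of its underside.
- tape_roll: Bystander: cardboard-brown tape roll lying flat, 100 mm across, 45 mm high, origin at the centre of its underside. Leave alone.
- wrench: Bystander: steel wrench lying on the worktop. Leave alone.
- flare_union: Bystander: small brass pipe fitting standing upright, 45 mm high, 34 mm across its hexagon, origin at the centre of its underside. Leave alone.
Mind the look-alikes: they are no part of the job. Of the things that look like the riser, the largest one is meant.

How it is judged:
On the way, in this order (a step that is already met when the one before it is completed fails the run):
1. the short and the broken sleeve both lie released in the scrap box (x of sleeve_short in the frame of scrap_box between -0.08 and 0.08 m and y of sleeve_short in the frame of scrap_box between -0.11 and 0.11 m and z of each of sleeve_short, sleeve_notched in the frame of scrap_box below 0.07 m and x of sleeve_notched in the frame of scrap_box between -0.08 and 0.08 m and y of sleeve_notched in the frame of scrap_box between -0.11 and 0.11 m and contact force between the fingers and sleeve_short below 0.1 N and contact force between the fingers and sleeve_notched below 0.1 N and linear speed of each of sleeve_short, sleeve_notched below 0.03 m/s), for 0.2 s.
2. the sound sleeve stands on end on the steel plate, let go (angle between the x axis of sleeve_full and the z axis of plate, either way round below 0.06 rad and horizontal distance between sleeve_full and plate below 0.06 m and z of sleeve_full in the frame of plate between 0.045 and 0.055 m and contact force between the fingers and sleeve_full below 0.1 N and linear speed of sleeve_full below 0.03 m/s), for 0.2 s.
3. the sound sleeve is fully home on the shoulder of the riser (horizontal distance between sleeve_full and stub_top below 0.005 m and z of sleeve_full in the frame of shoulder between 0.04 and 0.049 m and angle between the x axis of sleeve_full and the z axis of riser, either way round below 0.06 rad), for 0.2 s.
At the end, for the whole second after the job is handed in: The sound sleeve is over the stub, upright (within 0.06 rad), within 5 mm of the riser's axis and within 4 mm of fully down on the shoulder; the short and the broken sleeve lie inside the scrap box, their centres less than 70 mm above its underside; all released and at rest (all of step 3 and x of sleeve_short in the frame of scrap_box between -0.08 and 0.08 m and y of sleeve_short in the frame of scrap_box between -0.11 and 0.11 m and z of each of sleeve_short, sleeve_notched in the frame of scrap_box below 0.07 m and x of sleeve_notched in the frame of scrap_box between -0.08 and 0.08 m and y of sleeve_notched in the frame of scrap_box between -0.11 and 0.11 m and contact force between the fingers and sleeve_full below 0.1 N and linear speed of each of sleeve_full, sleeve_short, sleeve_notched below 0.03 m/s); the robot touches nothing.
It fails at once if the sound sleeve let go over the stub while still more than 15 mm above home (horizontal distance between sleeve_full and stub_top below 0.012 m and z of sleeve_full in the frame of shoulder above 0.06 m and contact force between the fingers and sleeve_full below 0.1 N).
It fails at once if the tape roll moved by more than 30 mm (distance of tape_roll from where it was at the start of the episode above 0.03 m).
It fails at once if the wrench moved by more than 30 mm (distance of wrench from where it was at the start of the episode above 0.03 m).
It fails at once if the brass fitting moved by more than 30 mm (distance of flare_union from where it was at the start of the episode above 0.03 m).
It also fails if it takes over 72 s, if anything falls off the work surface, if the arm or the gripper's body presses on something with over 40 N, if the wrist force passes 120 N, or if a joint passes its speed limit or range.

ROBOT

A 6-joint arm with a two-finger parallel gripper is mounted at the origin on the work surface. World frame = base frame: x ahead of the robot, y to its left, z up, the work surface at z = 0. Lengths are in m, angles in rad, forces in N, time in s.
With the tool pointing down it reaches from about 0.325 to 0.925 m from the base axis. Payload 3.1 kg.
Tool frame: the origin (TCP) lies midway between the tips of the shut fingers; the grasp point (between the pads) lies 19 mm behind it; z points along the fingers, y is the line along which they close (so a half turn about z gives the same grasp; the last joint's range is limited). The gripper opens to 85 mm and grips with 20 to 120 N. Pads are 22 mm wide; open, the fingers measure 114 mm over their backs; the gripper's body (76 mm by 85 mm) begins 54 mm behind the grasp point. The pads swing forward as they close: fully open they stand 13 mm farther back than shut.
Start: joints at [-1.252, 0.217, 1.613, -0, 1.311, -0.112], TCP at [0.261, -0.568, 0.231] pointing down, gripper open.
Joint ranges: [-2.75, 2.75], [-0.78, 2.1], [0.31, 2.55], [-1.13, 4.27], [0.13, 2.63], [-2.58, 2.58]. Speed limits (rad/s): [2.79, 2.79, 3.14, 3.14, 3.14, 3.14].

INTERFACE

Orientations are given as a unit quaternion [w, x, y, z].
In Python, from workcell import arm, grab_frame, calibration, look_for, place_of gives the robot as it stands. Calls block until the motion is done:
- arm.move_to(position, orientation): joint-space move of the TCP to a pose.
- arm.servo_line(position, ori=None, velocity=0.15, f_stop=None): straight line of the TCP; ori=None keeps the orientation; velocity is the mean speed in m/s. With f_stop (N) it stops when the force on the tool has changed by that much, and returns True; else False.
- arm.goto_joints(angles): joint-space move.
- arm.grip(opening, grasp_force=None): finger opening in m; grasp_force is the grip in N (None keeps the last); returns when the fingers have stopped.
- arm.dwell(seconds).
- arm.ik(position, orientation): joint angles nearest the present ones, or None.
- arm.get_state(): the state.
- grab_frame(name): name is "scene" or "top"; returns the picture (384x512x3 uint8, red, green, blue); there is no depth.
- calibration(name): a dict with "fx", "fy", "cx", "cy" (pixels), "R" (3x3) and "t" (3): a world point X has camera coordinates R X + t. Camera axes: x right, y down, z forward; pixel columns grow to the right and rows downward; lengths in m; the calibration is good to about 2 mm. A picture is of the moment at which its call begins. calibration takes no time and is no camera call.
A pose or a line that the arm cannot do raises arm.IKError and nothing moves.
- arm.finish_job(): hands the job in; it is judged then, once.
Trained networks look in the newest picture that a camera, given by its name, has taken for a name from the list of things; names that differ only in an ending like _2 or _b are one class to them, and where a whole thing is asked for, a point or a joint stands for the part that bears it (a point fixed in the world has none). Each returns a list of dicts, best first, with "p" (0 to 1); they miss things now and then, are a little off and sometimes report something else, mostly with a low value. They report only what shows in the picture. A call takes as long as a camera call. They do not tell look-alikes from the thing itself.
- look_for(camera, name): "xyz" ([x, y, z] in m, in world coordinates, good to about 4 mm: the middle of the surface that is visible of it).
- place_of(camera, name): "xyz" ([x, y, z] in m, in world coordinates, good to about 4 mm: a listed point, or the origin of a listed thing).
The state is a dict: "t": time; "joints": joint angles; "joint_vel": joint speeds; "joint_efforts": joint torques, N m; "tool_pos": TCP position; "eef_rot": TCP orientation; "ft_force": force on the tool from outside, world axes, zero at the start; "wrist_torque": the same for the moment, N m; "finger_gap": finger opening in m; "finger_force": force on a finger pad.
Only numpy, scipy, OpenCV 4.12 (cv2) and the standard library are available. Lean on these libraries where they do the work, as an engineer would, in place of code of your own. Each camera call takes 0.05 s, during which the arm holds its last target. There are 200 camera calls.

## Working session

There is one attempt and no reset: what is moved stays moved. The work goes in short steps, each a Python script; the robot and the scene stay as the last script left them, time stands still between calls to the robot, and variables do not carry over. Pictures are saved under pics/ and viewed, at most 10 in all, crops included, and the job is handed in when it is done.

```bash
mkdir -p pics; ls
python3 - <<'E'
from workcell import *
import cv2,numpy as np
for c in("scene","top"):
    im=grab_frame(c); cv2.imwrite(f"pics/{c}0.png",im[:,:,::-1])
    k=calibration(c); print(c,k["fx"],k["cx"],k["cy"],np.round(-k["R"].T@k["t"],3),np.round(k["R"],3).tolist())
    for n in["sleeve_full","sleeve_short","sleeve_notched","riser","plate","scrap_box","tape_roll","wrench","flare_union"]:
        print(c,n,[(np.round(d["xyz"],3).tolist(),round(d["p"],2)) for d in place_of(c,n)])
print(arm.get_state())
E
```

```text
pics
scene 382.78305767283314 256.11684859402794 191.9092005649457 [0.918 0.424 0.787] [[-0.804, 0.594, 0.005], [0.433, 0.591, -0.681], [-0.407, -0.545, -0.733]]
scene sleeve_full [([0.463, 0.306, 0.026], 0.78), ([0.721, -0.282, 0.004], 0.62)]
scene sleeve_short [([0.432, 0.111, 0.022], 0.89), ([0.733, 0.21, 0.001], 0.37)]
scene sleeve_notched [([0.605, 0.226, 0.026], 0.56)]
scene riser [([0.357, -0.393, -0.002], 0.86), ([0.522, -0.333, 0.002], 0.66), ([0.499, -0.506, -0.002], 0.58)]
scene plate [([0.465, -0.097, 0.003], 0.58), ([0.72, -0.282, 0.006], 0.47)]
scene scrap_box [([0.684, -0.002, -0.004], 0.82)]
scene tape_roll [([0.719, -0.282, 0.003], 0.72), ([0.462, -0.097, 0.004], 0.63)]
scene wrench [([0.733, 0.209, -0.0], 0.85)]
scene flare_union [([0.355, -0.24, -0.002], 0.62)]
top 430.652547331323 249.29555474111504 193.16377598662353 [ 0.283 -0.102  1.178] [[0.165, -0.986, 0.004], [-0.96, -0.161, -0.231], [0.228, 0.034, -0.973]]
top sleeve_full [([0.464, 0.304, 0.027], 0.66)]
top sleeve_short [([0.434, 0.114, 0.025], 0.69)]
top sleeve_notched [([0.602, 0.225, 0.023], 0.65), ([0.6
[... 355 characters left out ...]
5219575e+00,  2.16880915e-01,  1.61338272e+00, -1.70509849e-05,
        1.31127473e+00, -1.12180312e-01]), 'joint_vel': array([-6.35953063e-04,  3.87749462e-04, -9.65301566e-04,  9.30880883e-05,
        1.31219254e-04,  3.10176482e-03]), 'joint_efforts': array([-6.95202853e-04, -3.96904600e+01, -3.04263389e+01, -7.60078592e-05,
        7.25572299e-04, -1.13464753e-05]), 'tool_pos': array([ 0.2610235 , -0.56791485,  0.23132115]), 'eef_rot': array([ 2.78472987e-05,  9.76892552e-01,  2.13731004e-01, -5.39976859e-06]), 'ft_force': array([-1.0388555 , -0.28049232,  0.29033964]), 'wrist_torque': array([-0.01630061,  0.05530175, -0.04926435]), 'finger_force': 0.0, 'finger_gap': 0.08527528279306798}
```

View pics/scene0.png

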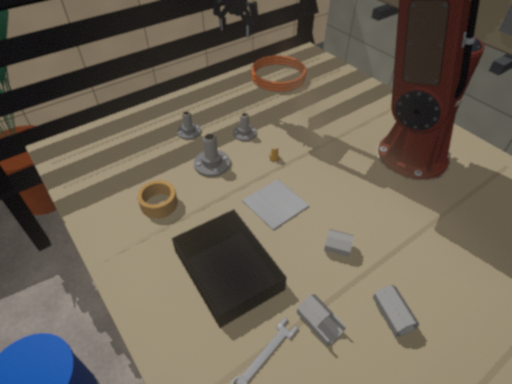

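View pics/top0.png

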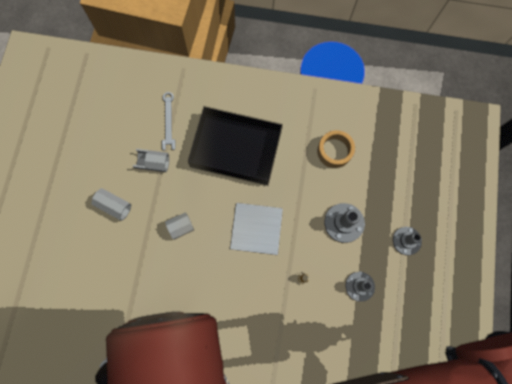

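Scene: the sleeves are at about (402,310) full, (339,241) short and (321,318) notched in the scene picture, or (110,205), (179,226) and (153,160) in the top picture. The riser candidates in the top picture are (344,222), (406,240) and (360,286). The largest is (344,222), at about world (0.521,-0.332). The plate is at (257,229) and the wrench jaw lies close to the notched sleeve. Next I fit poses by silhouette.

```bash
cat > h.py <<'E'
from workcell import *
import cv2,numpy as np
from scipy.optimize import minimize
def proj(c,P):
    k=calibration(c); q=np.asarray(P)@np.array(k["R"]).T+k["t"]
    return np.c_[k["fx"]*q[:,0]/q[:,2]+k["cx"],k["fy"]*q[:,1]/q[:,2]+k["cy"]]
S=4
def sil(hulls,c,shape=(384,512)):
    m=np.zeros((shape[0],shape[1]),np.uint8)
    big=np.zeros((shape[0]*S,shape[1]*S),np.uint8)
    for P in hulls:
        u=proj(c,P)
        h=cv2.convexHull(((u+.5)*S).astype(np.float32)).astype(np.int32); cv2.fillConvexPoly(big,h,255)
    return cv2.resize(big,(shape[1],shape[0]),interpolation=cv2.INTER_AREA)/255.
def octo(x0,x1,lo=False):
    a=26*np.tan(np.pi/8)/1000;r=.026
    yz=[(r,a),(r,-a),(a,-r),(-a,-r),(-r,-a),(-r,a)]+([] if lo else [(-a,r),(a,r)])
    return np.array([(x,y,z) for x in(x0,x1) for y,z in yz])
def disc(r,z): 
    t=np.linspace(0,2*np.pi,40); return np.c_[r*np.cos(t),r*np.sin(t),0*t+z]
RISER=[np.r_[disc(.055,0),disc(.055,.012)],np.r_[disc(.031,.012),disc(.031,.036)],np.r_[disc(.02,.036),disc(.02,.099),disc(.016,.106)]]
PLATE=[np.array([(x,y,z) for x in(-.065,.065) for y in(-.065,.065) for z in(0,.006)])]
FULL=[octo(-.045,.045)];SHORT=[octo(-.03,.03)];NOTCH=[octo(-.045,.010),octo(.010,.045,True)]
def place(H,x,y,th,z=0):
    c,s=np.cos(th),np.sin(th);R=np.array([[c,-s,0],[s,c,0],[0,0,1]])
    return [P@R.T+[x,y,z] for P in H]
def q_from(zc,yc):
    from scipy.spatial.transform import Rotation as Ro
    z=np.array(zc,float);z/=np.linalg.norm(z);y=np.array(yc,float);y-=z*(y@z);y/=np.linalg.norm(y)
    q=Ro.from_matrix(np.c_[np.cross(y,z),y,z]).as_quat(); return [q[3],q[0],q[1],q[2]]
E
cat > fit.py <<'E'
from h import *
IM={c:grab_frame(c) for c in("scene","top")}
MK={}
for c,im in IM.items():
    h=cv2.cvtColor(im,cv2.COLOR_RGB2HSV); MK[c]=(h[:,:,1]<50).astype(float)
    MK[c]*= 1
def fit(H,x,y,z,ths,sym,cams=("scene","top")):
    win={}
    for c in cams:
        w=sil(place([np.array([(i*.085,j*.085,k) for i in(-1,1) for j in(-1,1) for k in(-z,.0)])],x,y,0,z),c)
        win[c]=w>0.5
    def cost(p):
        return sum(np.abs(sil(place(H,p[0],p[1],p[2],z),c)-MK[c])[win[c]].sum() for c in cams)
    t0=min(ths,key=lambda t:cost((x,y,t)))
    s=np.array([[x,y,t0],[x+.006,y,t0],[x,y+.006,t0],[x-.003,y-.003,t0+.15]])
    r=minimize(cost,s[0],method="Nelder-Mead",options=dict(initial_simplex=s,xatol=1e-4,fatol=.05))
    return np.round(r.x,4),round(r.fun,1)
A=np.linspace(-np.pi,np.pi,24,endpoint=False)
if __name__=="__main__":
    for n,H,x,y,z in[("full",FULL,.463,.305,.026),("short",SHORT,.433,.112,.026),("notch",NOTCH,.604,.225,.026),("riser",RISER,.521,-.332,0),("plate",PLATE,.465,-.097,0)]:
        for cams in(("scene",),("top",),("scene","top")): print(n,cams,*fit(H,x,y,z,A if n!="riser" else[0],0,cams))
    a=IM["scene"][220:360,270:440]; b=IM["top"][135:245,80:210]
    m=np.repeat((MK["top"][135:245,80:210]*255).astype(np.uint8)[:,:,None],3,2); m2=np.repeat((MK["top"][180:290,300:430]*255).astype(np.uint8)[:,:,None],3,2)
    r=lambda i:cv2.resize(i,(400,300),interpolation=cv2.INTER_CUBIC)
    cv2.imwrite("pics/crop1.png",np.vstack([np.hstack([r(a),r(b)]),np.hstack([r(m),r(m2)])])[:,:,::-1])
E
python3 fit.py
```

```text
full ('scene',) [ 0.4607  0.3039 -1.8983] 46.1
full ('top',) [ 0.4616  0.3068 -1.8632] 62.0
full ('scene', 'top') [ 0.4608  0.3045 -1.8954] 116.6
short ('scene',) [ 0.4327  0.1084 -0.9587] 36.8
short ('top',) [ 0.4342  0.1112 -1.0095] 46.0
short ('scene', 'top') [ 0.4337  0.1097 -0.9813] 91.5
notch ('scene',) [0.6009 0.2253 1.616 ] 359.1
notch ('top',) [0.6021 0.2249 1.6174] 255.3
notch ('scene', 'top') [0.6015 0.2252 1.6039] 618.9
riser ('scene',) [ 0.5193 -0.3353  0.0862] 28.1
riser ('top',) [ 0.5201 -0.3323  0.0188] 58.8
riser ('scene', 'top') [ 0.5199 -0.3333  0.0399] 109.5
plate ('scene',) [ 0.464  -0.0977 -3.0896] 64.7
plate ('top',) [ 0.4636 -0.0959 -3.1091] 159.2Traceback (most recent call last):
  File "fit.py", line 21, in <module>
    for cams in(("scene",),("top",),("scene","top")): print(n,cams,*fit(H,x,y,z,A if n!="riser" else[0],0,cams))
                                                                    ~~~^^^^^^^^^^^^^^^^^^^^^^^^^^^^^^^^^^^^^^^^
  File "fit.py", line 16, in fit
    r=minimize(cost,s[0],method="Nelder-Mead",options=dict(initial_simplex=s,xatol=1e-4,fatol=.05))
    res = _minimize_neldermead(fun, x0, args, callback, bounds=bounds,
                               **options)
    fsim[j] = func(sim[j])
              ~~~~^^^^^^^^
    fx = function(np.copy(x), *(wrapper_args + args))
  File "fit.py", line 13, in cost
    return sum(np.abs(sil(place(H,p[0],p[1],p[2],z),c)-MK[c])[win[c]].sum() for c in cams)
  File "fit.py", line 13, in <genexpr>
    return sum(np.abs(sil(place(H,p[0],p[1],p[2],z),c)-MK[c])[win[c]].sum() for c in cams)
                      ~~~^^^^^^^^^^^^^^^^^^^^^^^^^^^^^
  File "h.py", line 12, in sil
    u=proj(c,P)
  File "h.py", line 5, in proj
    k=calibration(c); q=np.asarray(P)@np.array(k["R"]).T+k["t"]
ValueError: time passes only in moves, steps and waits
```

```bash
python3 - <<'E'
s=open('h.py').read()
s=s.replace("def proj(","_K={c:calibration(c) for c in('scene','top')}\ndef proj(",1).replace("k=calibration(c); q","k=_K[c]; q")
s+='''
EZ=np.array([0,0,1.]); G=.0236
def hv(t): return np.array([np.cos(t),np.sin(t),0])
def down(gp,th,s=1):
    "tool down, fingers closing square to a sleeve axis at yaw th; gp grasp point"
    return np.array(gp)-EZ*G, q_from(-EZ,s*hv(th+np.pi/2))
def tilt(gp,z,y): 
    z=np.array(z)/np.linalg.norm(z); return np.array(gp)+z*G, q_from(z,y)
'''
open('h.py','w').write(s)
f=open('fit.py').read(); f=f.replace('''        for cams in(("scene",),("top",),("scene","top")): print(n,cams,*fit(H,x,y,z,A if n!="riser" else[0],0,cams))''','''        if n=="plate":print(n,*fit(H,x,y,z,A,0))''')
open('fit.py','w').write(f)
E
python3 fit.py
python3 - <<'E'
from h import *
f=lambda j: None if j is None else np.round(j,2).tolist()
print(arm.get_state()['t'])
for s in(1,-1):
    for n,gp,th in[("short",(.4337,.1097,.026),-.981),("sh_box",(.685,.06,.036),np.pi/2),("notch",(.6008,.235,.026),1.604),("no_box",(.685,-.06,.036),np.pi/2),("riser",(.52,-.333,.101),0),("riser2",(.52,-.333,.101),np.pi/2),("riserup",(.52,-.333,.2),0)]:
        for al in([0,np.pi/4] if "riser" in n else [0]):
            print(s,n,al,f(arm.ik(*down(gp,th+al,s))))
for al in(.5,.8):
  for sa in(0,np.pi):
    a=hv(-1.895+sa); gp=np.array([.461,.3045,.028])+.012*a
    for s in(1,-1):
      print("pick",al,round(sa,1),s,f(arm.ik(*tilt(gp,-np.cos(al)*EZ-np.sin(al)*a,s*np.cross(EZ,a)))))
  for hh in np.arange(-1.4,1.5,.4):
    h=hv(hh)
    # rotation maps a->ez, y_pick=s*cross(EZ,a) stays "left" of body: -> s*cross(h,... )
    for s in(1,-1): print("place",al,round(hh,1),s,f(arm.ik(*tilt((.464,-.097,.066),np.cos(al)*h-np.sin(al)*EZ,s*np.cross(EZ,h)))))
E
```

```text
plate [ 0.4641 -0.0973 -3.0988] 240.1
1.2
1 short 0 [0.09, 0.19, 2.15, -0.0, 0.8, -0.5]
1 sh_box 0 None
1 notch 0 None
1 no_box 0 None
1 riser 0 [-0.68, 0.37, 1.73, -0.0, 1.04, -2.25]
1 riser 0.7853981633974483 None
1 riser2 0 [-0.68, 0.37, 1.73, -0.0, 1.04, 2.46]
1 riser2 0.7853981633974483 [-0.68, 0.37, 1.73, -0.0, 1.04, 1.67]
1 riserup 0 [-0.68, 0.25, 1.68, -0.0, 1.21, -2.25]
1 riserup 0.7853981633974483 None
-1 short 0 None
-1 sh_box 0 [-0.01, 0.58, 1.57, -0.0, 0.99, -0.01]
-1 notch 0 [0.26, 0.53, 1.68, -0.0, 0.94, 0.23]
-1 no_box 0 [-0.19, 0.58, 1.57, -0.0, 0.99, -0.19]
-1 riser 0 [-0.68, 0.37, 1.73, -0.0, 1.04, 0.89]
-1 riser 0.7853981633974483 [-0.68, 0.37, 1.73, -0.0, 1.04, 0.1]
-1 riser2 0 [-0.68, 0.37, 1.73, -0.0, 1.04, -0.68]
-1 riser2 0.7853981633974483 [-0.68, 0.37, 1.73, -0.0, 1.04, -1.47]
-1 riserup 0 [-0.68, 0.25, 1.68, -0.0, 1.21, 0.89]
-1 riserup 0.7853981633974483 [-0.68, 0.25, 1.68, -0.0, 1.21, 0.1]
pick 0.5 0 1 [0.22, 0.26, 2.16, 0.81, 0.6, -0.1]
pick 0.5 0 -1 None
pick 0.5 3.1 1 [0.61, 0.62, 1.6, -0.3, 1.34, -2.07]
pick 0.5 3.1 -1 [0.61, 0.62, 1.6, -0.3, 1.34, 1
[... 910 characters left out ...]
 [0.06, 0.27, 2.17, -1.04, 0.93, 0.64]
place 0.8 -1.4 -1 [0.06, 0.27, 2.17, -1.04, 0.93, -2.5]
place 0.8 -1.0 1 None
place 0.8 -1.0 -1 None
place 0.8 -0.6 1 None
place 0.8 -0.6 -1 None
place 0.8 -0.2 1 [-0.46, -0.04, 2.53, 2.08, 0.21, 2.44]
place 0.8 -0.2 -1 [-0.46, -0.04, 2.53, 2.08, 0.21, -0.71]
place 0.8 0.2 1 None
place 0.8 0.2 -1 [-0.7, 0.02, 2.48, 1.41, 0.58, -0.54]
place 0.8 0.6 1 [-0.79, 0.14, 2.33, 1.1, 0.88, 2.48]
place 0.8 0.6 -1 [-0.79, 0.14, 2.33, 1.1, 0.88, -0.66]
place 0.8 1.0 1 [-0.79, 0.27, 2.16, 0.86, 1.11, 2.36]
place 0.8 1.0 -1 [-0.79, 0.27, 2.16, 0.86, 1.11, -0.78]
place 0.8 1.4 1 [-0.73, 0.39, 1.99, 0.66, 1.3, 2.22]
place 0.8 1.4 -1 [-0.73, 0.39, 1.99, 0.66, 1.3, -0.92]
```

View pics/crop1.png

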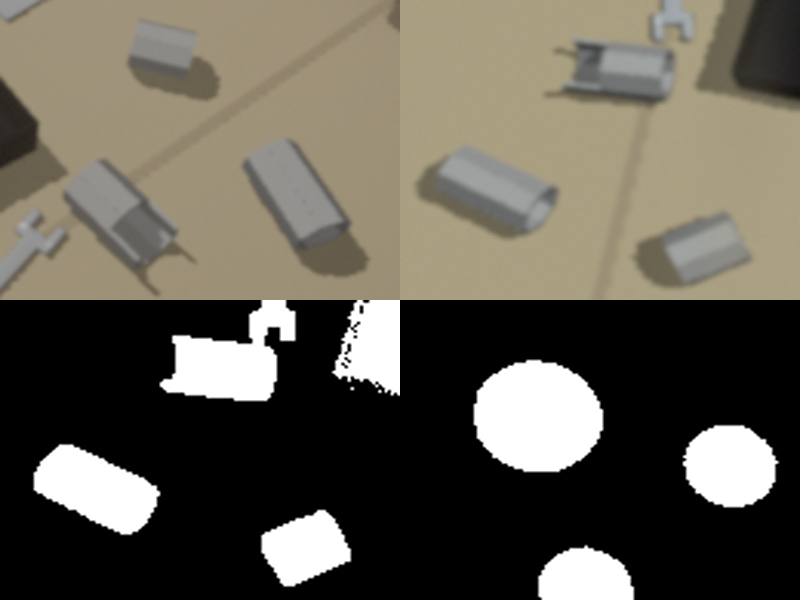

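The crop confirms it: the full sleeve is intact, the short one is short, and the notched one is broken at its +y end. The wrench jaw at top (168,148) lies beyond the other end, clear of the grasp. Next, the two faulty sleeves.

```bash
cat > s1.py <<'E'
from h import *
arm.grip(.085,50)
up=np.array([0,0,.12])
for n,gp,th,s,bx in[("short",(.4337,.1097,.027),-.981,1,(.685,.055,.038)),("notch",(.6013,.230,.027),1.604,-1,(.685,-.055,.038))]:
    p,q=down(gp,th,s); arm.move_to(p+up,q)
    if n=="notch": arm.grip(.072)
    arm.servo_line(p,velocity=.15)
    arm.grip(.0,50); st=arm.get_state(); print(n,st['t'],st['finger_gap'],st['finger_force'],st['tool_pos']-p)
    arm.servo_line(p+up,velocity=.25)
    p,q=down(bx,np.pi/2,-1); 
    if n=="notch": p[1]-=.005*1
    arm.move_to(p+up,q); print('held',arm.get_state()['finger_gap'])
    arm.servo_line(p,velocity=.15,f_stop=15)
    arm.grip(.075); arm.servo_line(p+up,velocity=.25); print(arm.get_state()['t'])
    arm.grip(.085)
cv2.imwrite("pics/s1.png",np.hstack([cv2.resize(grab_frame(c),(400,300)) for c in("scene","top")])[:,:,::-1])
E
python3 s1.py
```

```text
short 5.2833 0.05143834357505757 52.341646610875614 [0.00130689 0.00013115 0.00117823]
held 0.051272269779404446
8.8667
notch 11.4833 0.05135398731910829 53.21752272560843 [0.00155668 0.00042566 0.00190955]
held 0.05121964224919106
15.2167
```

View pics/s1.png

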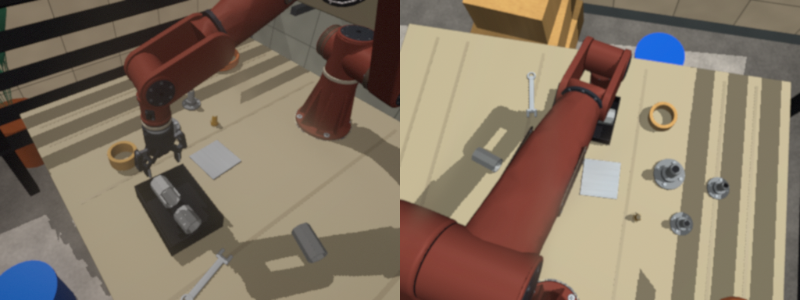

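Both faulty sleeves lie in the box, at scene crop (165,190) and (187,220), with nothing else disturbed. Next, the sound sleeve: a tilted pick, then stand it on the plate.

```bash
cat > s2.py <<'E'
from h import *
al=.8;a=hv(-1.895+np.pi);d=.012;s=-1
gp=np.array([.461,.3045,.028])+d*a
zt=-np.cos(al)*EZ-np.sin(al)*a
p,q=tilt(gp,zt,s*np.cross(EZ,a))
h=hv(1.2); zp=np.cos(al)*h-np.sin(al)*EZ
pp,qp=tilt((.464,-.097,.006+.045+d+.002),zp,s*np.cross(EZ,h))
for P,Q in((p-.12*zt,q),(p+[0,0,.12],q),(pp+[0,0,.10],qp),(pp,qp),(pp-.10*zp,qp)): assert arm.ik(P,Q) is not None
arm.move_to(p-.12*zt,q); arm.servo_line(p,velocity=.12)
arm.grip(0,50); st=arm.get_state(); print(st['t'],st['finger_gap'],st['finger_force'],st['tool_pos']-p)
arm.servo_line(p+[0,0,.12],velocity=.2)
arm.move_to(pp+[0,0,.10],qp)
arm.servo_line(pp+[0,0,.01],velocity=.15)
print(arm.servo_line(pp-[0,0,.012],velocity=.03,f_stop=6)); st=arm.get_state(); print(st['t'],st['tool_pos']-pp,st['ft_force'],st['finger_gap'])
cv2.imwrite("pics/s2.png",np.hstack([cv2.resize(grab_frame("scene")[100:300,150:400],(400,320)),cv2.resize(grab_frame("top")[130:330,150:400],(400,320))])[:,:,::-1])
E
python3 s2.py
```

```text
18.9333 0.05158770824722063 52.21450139768422 [0.00039974 0.00058282 0.0005408 ]
True
22.475 [ 0.00051893 -0.00034702 -0.00203507] [-0.25749941  0.24975479  2.46714039] 0.051338266955989004
```

View pics/s2.png

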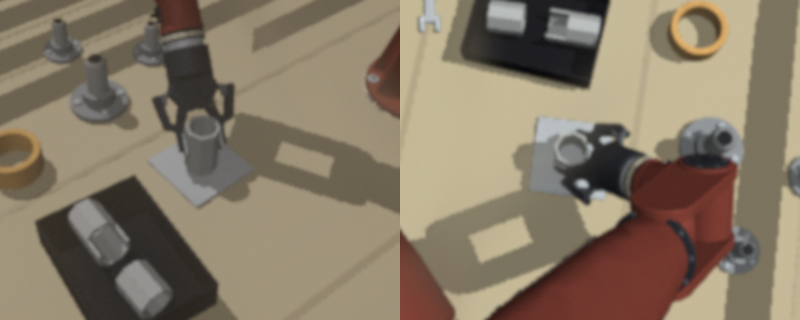

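```bash
cat > s3.py <<'E'
from h import *
al=.8; h=hv(1.2); zp=np.cos(al)*h-np.sin(al)*EZ
st=arm.get_state(); p0=st['tool_pos']; print("grasp pt",p0-G*zp)
arm.grip(.085); arm.dwell(.4); arm.servo_line(p0-.13*zp,velocity=.2)
arm.goto_joints([-1.252,0.217,1.613,0,1.311,-0.112]); print(arm.get_state()['t'])
IM={c:grab_frame(c) for c in("scene","top")}
for c in IM:
    for n in("sleeve_full","plate","riser"): print(c,n,[(np.round(d["xyz"],4).tolist(),round(d["p"],2)) for d in place_of(c,n)])
MK={c:(cv2.cvtColor(IM[c],cv2.COLOR_RGB2HSV)[:,:,1]<50).astype(float) for c in IM}
R=np.array([[0,0,1],[0,1,0],[-1,0,0.]])
ST=[FULL[0]@R.T+[0,0,.051]]; PL=place(PLATE,.4641,-.0973,-3.0988)
for cams in(("scene",),("top",),("scene","top")):
    win={}
    for c in cams:
        w=sil(PL+place([1.2*ST[0]],.464,-.1,0),c)>.5; win[c]=cv2.dilate(w.astype(np.uint8),np.ones((9,9)))>0
    def cost(p): return sum(np.abs(sil(PL+place(ST,p[0],p[1],1.2),c)-MK[c])[win[c]].sum() for c in cams)
    s=np.array([[.464,-.097],[.472,-.097],[.464,-.089]])
    r=minimize(cost,s[0],method="Nelder-Mead",options=dict(initial_simplex=s,xatol=1e-4,fatol=.05)); print(cams,np.round(r.x,4),r.fun)
cv2.imwrite("pics/s3.png",np.hstack([cv2.resize(grab_frame("scene")[100:250,200:350],(400,400),interpolation=2),cv2.resize(grab_frame("top")[170:290,190:310],(400,400),interpolation=2)])[:,:,::-1])
E
python3 s3.py
```

```text
grasp pt [ 0.46450925 -0.0973437   0.06295831]
25.8167
scene sleeve_full [([0.4634, -0.0936, 0.0526], 0.91)]
scene plate [([0.4646, -0.0958, 0.0019], 0.75), ([0.7211, -0.2855, 0.0028], 0.72)]
scene riser [([0.357, -0.3921, -0.001], 0.93), ([0.5229, -0.3275, -0.0006], 0.65), ([0.5002, -0.5063, -0.0022], 0.58)]
top sleeve_full [([0.4658, -0.0949, 0.0523], 0.78)]
top plate [([0.4647, -0.0946, 0.0006], 0.82), ([0.5169, -0.3311, 0.034], 0.68)]
top riser [([0.3567, -0.392, 0.002], 0.92), ([0.4981, -0.5059, 0.0029], 0.8), ([0.5164, -0.3332, -0.0037], 0.76)]
('scene',) [ 0.4629 -0.0992] 71.54117647058824
('top',) [ 0.464 -0.097] 167.87843137254902
('scene', 'top') [ 0.4629 -0.0992] 239.41960784313727
```

View pics/s3.png

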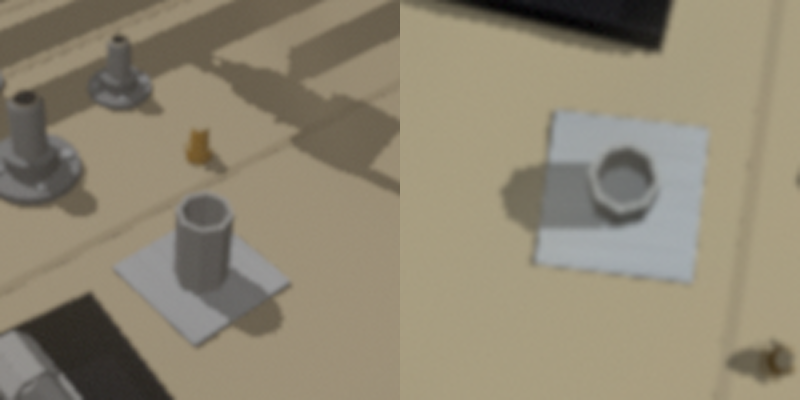

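The sleeve stands square on the plate and is released. I'll centre it with a light squeeze at 90°, grasp it from above, and hover over the stub.

```bash
cat > s4.py <<'E'
from h import *
gp=(.464,-.0965,.071); up=np.array([0,0,.11])
p,q=down(gp,1.2-np.pi/2,-1); arm.move_to(p+up,q); arm.servo_line(p,velocity=.15)
arm.grip(.0,20); print(arm.get_state()['finger_gap']); arm.grip(.085)
arm.servo_line(p+[0,0,.055],velocity=.2)
p,q=down(gp,1.2,-1); arm.move_to(p+[0,0,.055],q); arm.servo_line(p,velocity=.15)
arm.grip(.0,60); st=arm.get_state(); print(st['t'],st['finger_gap'],st['tool_pos']-p)
arm.servo_line(p+up,velocity=.2)
pr,qr=down((.52,-.333,.101),1.2,-1)
arm.move_to(pr+[0,0,.09],qr); arm.servo_line(pr+[0,0,.08]); arm.dwell(.3); st=arm.get_state(); print(st['t'],st['finger_gap'],st['tool_pos']-pr,st['ft_force'])
for c in("scene","top"): cv2.imwrite(f"pics/h_{c}.png",grab_frame(c)[:,:,::-1])
a=cv2.imread("pics/h_scene.png")[90:190,160:260]; b=cv2.imread("pics/h_top.png")[170:270,290:390]
cv2.imwrite("pics/s4.png",np.hstack([cv2.resize(i,(400,400),interpolation=2) for i in(a,b)]))
st0=proj("scene",[(.52,-.333,.106),(.52,-.333,.116)])
print(st0)
E
python3 s4.py
```

```text
0.05193884351508123
32.6583 0.0513145184697575 [ 0.00130728 -0.00047083  0.00138839]
34.8667 0.05176629261097116 [0.00028185 0.00010995 0.08049949] [-0.02317585 -0.67510852 -0.5199842 ]
[[208.71450911 136.29930458]
 [208.40649488 133.47490264]]
```

View pics/s4.png

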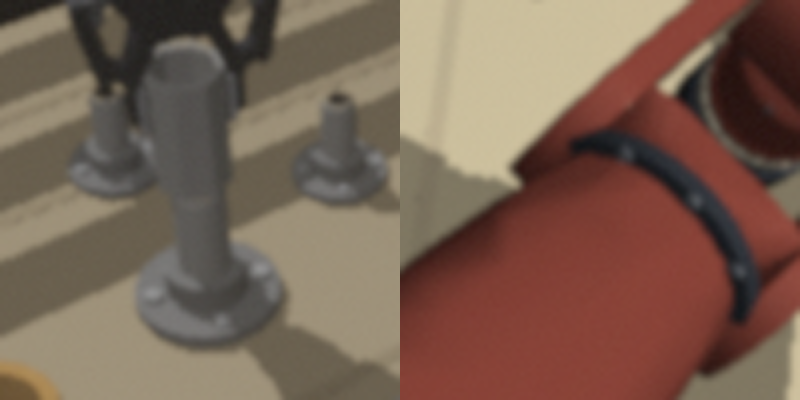

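Hover view: the sleeve sits coaxial above the largest riser in the scene view (stub axis at about crop (205,220), sleeve at (187,60), consistent with the lean of perspective). The arm blocks the top view. I'll descend guarded by force.

```bash
cat > s5.py <<'E'
from h import *
pr,qr=down((.52,-.333,.101),1.2,-1)
r=arm.servo_line(pr+[0,0,-.006],velocity=.04,f_stop=12); st=arm.get_state()
print(r,st['t'],st['tool_pos']-pr,st['ft_force'],st['wrist_torque'],st['finger_gap'])
E
python3 s5.py
```

```text
True 36.7083 [-0.00012043  0.00044695  0.00146582] [-0.08599539  0.02271368  3.54632404] [-0.01530956 -0.00766166  0.00683574] 0.05136418040224562
```

```bash
cat > s6.py <<'E'
from h import *
p=arm.get_state()['tool_pos']
arm.dwell(.4); arm.grip(.085); arm.dwell(.2); arm.servo_line(p+[0,0,.13],velocity=.15)
arm.goto_joints([-1.252,0.217,1.613,0,1.311,-0.112]); print(arm.get_state()['t'])
I=[grab_frame(c) for c in("scene","top")]
for c in("scene","top"):print([(np.round(d["xyz"],3),round(d["p"],2)) for d in place_of(c,"sleeve_full")])
cv2.imwrite("pics/s6.png",np.hstack([cv2.resize(i,(400,300)) for i in I]+[])[:,:,::-1])
E
python3 s6.py
```

```text
40.0833
[(array([ 0.521, -0.331, -0.002]), 0.6), (array([ 0.519, -0.331,  0.082]), 0.59)]
[(array([ 0.522, -0.333,  0.082]), 0.61)]
```

View pics/s6.png

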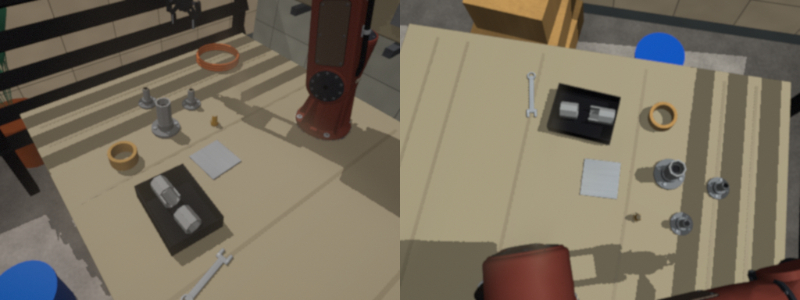

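The sleeve is home on the largest riser: scene crop (164,115), centre z about 0.082 against 0.081 expected. The two faulty sleeves are in the box, and the tape roll, wrench and brass fitting are untouched.

```bash
python3 -c "
from workcell import *
print(arm.finish_job())"
```

```text
the job is handed in; nothing more can be done
None
```

The job is handed in at about 40 s of the 72 s allowed. Both faulty sleeves are in the scrap box, and the sound sleeve stood square on the plate and is now released fully home on the riser's shoulder. The tape roll, wrench and brass fitting were left alone; the hand-in call returned no verdict.

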